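# Fetch the long-shackle padlock from behind the others

## Task

The long-shackle padlock for the seizure cage hangs at the back of the crowded hook. First hang the two padlocks in front of it on the empty hook, then take the long-shackle one off and stand it upright on the bare floor of the grey tray. Don't drop any padlock or disturb the other things on the bench.

Things in the scene. Friction and masses are not known exactly. Their poses are not given: they have to be found in the camera images.
- padlock_long: Brass padlock with a long steel shackle, hanging at the back of the crowded hook, nearest the rail. Body 60 mm wide (own y), 28 thick (own x, along the prong), 50 high; closed shackle of 10 mm round bar in the own y-z plane, 54 mm wide outside, 34 inside, upright legs and a half-round top, 85 mm clear from body to inside top. 145 mm high in all, 0.52 kg +-20%. Origin: centre of its underside, z up.
- padlock_long_eye (a point): Inside top of the long padlock's shackle, 135 mm above its underside: the point that rests on the prong, 4 mm above the prong's axis.
- padlock_mid: Brass padlock with a short shackle, hanging second on the crowded hook, some 44 mm in front of the long one. Body 60 mm wide (own y), 28 thick (own x, along the prong), 50 high; closed shackle of 10 mm round bar in the own y-z plane, 54 mm wide outside, 34 inside, upright legs and a half-round top, 45 mm clear from body to inside top. 105 mm high in all, 0.44 kg +-20%. Origin: centre of its underside, z up.
- padlock_mid_eye (a point): Inside top of the middle padlock's shackle, 95 mm above its underside.
- padlock_front: Brass padlock like the middle one, hanging foremost on the crowded hook, some 44 mm in front of the middle one. Body 60 mm wide (own y), 28 thick (own x, along the prong), 50 high; closed shackle of 10 mm round bar in the own y-z plane, 54 mm wide outside, 34 inside, upright legs and a half-round top, 45 mm clear from body to inside top. 105 mm high in all, 0.44 kg +-20%. Origin: centre of its underside, z up.
- padlock_front_eye (a point): Inside top of the front padlock's shackle, 95 mm above its underside.
- hook_crowded: The hook that carries the three padlocks. Straight level prong of 8 mm round bar pointing along the own -x, towards the robot, from the rail's tube (x = 0) to x = -160 mm; its last 20 mm (to x = -180 mm) turn up by 12 mm. Origin on the prong's axis at the tube's front face, 215 mm above the table; y along the rail, z up.
- hook_spare: The empty hook of the same rail. Straight level prong of 8 mm round bar pointing along the own -x, towards the robot, from the rail's tube (x = 0) to x = -160 mm; its last 20 mm (to x = -180 mm) turn up by 12 mm. Origin on the prong's axis at the tube's front face, 215 mm above the table; y along the rail, z up.
- hook_tape: The hook of the same rail that carries the tape roll. Straight level prong of 8 mm round bar pointing along the own -x, towards the robot, from the rail's tube (x = 0) to x = -160 mm; its last 20 mm (to x = -180 mm) turn up by 12 mm. Origin on the prong's axis at the tube's front face, 215 mm above the table; y along the rail, z up.
- tape_roll: Roll of parcel tape hanging on its own hook, to be left there: 104 mm outside diameter, 75 mm bore, 48 mm wide along its own x. Origin at its centre.
- rail: Fixed bench rail: level steel tube 25 mm square and 460 mm long along its own y, its axis 215 mm above the table, on two uprights at y = +-217 mm with feet 110 x 60 mm. The three hooks sit 140 mm apart on its front (-x) face, in any order. Origin on the table below the middle of the tube.
- tray: Grey open tray, fixed, 200 mm (own x) x 170 mm (own y), 35 mm high, walls and floor 4 mm. Origin at the centre of its underside; its -x half is bare, the carton lies in its +x end.
- carton: Small white and green medicine carton lying in the tray, 45 x 110 x 30 mm high, long side along the tray's y, centred about 65 mm towards +x from the tray's middle. To be left alone.
- scale: Parcel scale on the other side of the bench from the tray, 230 x 220 mm and 40 mm high. Origin at the centre of its underside.
- blister_a: Stack of blister packs, 105 x 58 mm, 25 mm high, on the table between the robot and the rail. Left alone. Origin at the centre of its underside.
- blister_b: Another stack of blister packs, 105 x 58 mm, 29 mm high, likewise. Left alone. Origin at the centre of its underside.
- jar_lid: Black jar lid, 68 mm across, 18 mm high, on the table below the hooks. Left alone. Origin at the centre of its underside.
- pill_bottle: White pill bottle, 60 mm across, 100 mm high, at the left of the table. Left alone. Origin at the centre of its underside.
- carton_b: White and green carton, 120 x 70 x 45 mm, at the right of the table. Left alone. Origin at the centre of its underside.
Mind the look-alikes: they are no part of the job. What is shaped like the padlock_front but purple or red is not meant.

How it is judged:
By the outcome, as a careful person would: the job done as asked, in the order asked, and still so for the second after the job is handed in, with the robot touching nothing.
It also fails if it takes over 70 s, if anything falls off the work surface, if the arm or the gripper's body presses on something with over 40 N, if the wrist force passes 120 N, or if a joint passes its speed limit or range.

## Robot

A 6-joint arm with a two-finger parallel gripper is mounted at the origin on the work surface. World frame = base frame: x ahead of the robot, y to its left, z up, the work surface at z = 0. Lengths are in m, angles in rad, forces in N, time in s.
With the tool pointing down it reaches from about 0.25 to 0.725 m from the base axis. Payload 4 kg.
Tool frame: the origin (TCP) lies between the finger pads; the fingertips stand 8 mm ahead of it and the grasp point (between the pads) lies 11 mm behind it (bot.tip_reach is the distance from the TCP to the fingertips, in m); z points along the fingers, y is the line along which they close (so a half turn about z gives the same grasp; the last joint's range is limited). The gripper opens to 85 mm and grips with 20 to 120 N. Pads are 22 mm wide; open, the fingers measure 114 mm over their backs; the gripper's body (76 mm by 85 mm) begins 54 mm behind the grasp point. The pads swing forward as they close: fully open they stand 13 mm farther back than shut.
Start: joints at [-1.255, 0.241, 0.005, 1.335, 0, 1.571], TCP at [0.155, -0.475, 0.239] pointing down, gripper open.
Joint ranges: [-2.72, 2.72], [-1.05, 1.87], [-1.09, 1.28], [-1.99, 2.15], [-1.42, 1.44], [-3.14, 3.14]. Speed limits (rad/s): [2.79, 2.79, 3.14, 3.14, 3.14, 3.14].

## Interface

Orientations are given as a unit quaternion [x, y, z, w].
In Python, from workcell import bot gives the robot as it stands.
- The arm moves only by the tool move_arm, never from a script. Its argument "deltas" is a list of rows, each a list of 7 numbers: the opening, from 0 (shut) to 1 (fully open), then the shift along the tool's x, y, z in mm, then the turn, a rotation vector about the tool's x, y, z in degrees. In form: [[gripper, tx, ty, tz, ax, ay, az], ...]. A call has 1 to 10 rows; each row shifts and turns the commanded pose from where the row before left it, along the tool's axes as they then stand; what a row does not reach is not made up. A row lasts 1/12 s, in which the tool goes at most 41.7 mm and 7.16 degrees, less where a joint would pass 70% of its speed; a pose out of reach is approached as far as the arm can. A call is refused whole if a number of a shift passes 41.7 or a number of a turn 7.16, either way. A call with a gripper value outside its range is refused whole. The fingers move at their own pace and stop on an object; the grip force is fixed at half the most. Time passes only in rows, so rows that do not move let the fingers close. It gives the time, the measured TCP pose, the force, the opening and the grip force at its end, in the units of the state.
- bot.get_obs(): the state, without advancing time (a new reading comes with each control period).
- bot.camera(name): name is "scene" or "side" or "wrist"; returns the picture (400x640x3 uint8, blue, green, red); there is no depth.
- bot.calibration(name): a dict with "K" (3x3 intrinsics, pixels), "position" and "orientation" of the camera in the world. Camera axes: x right, y down, z forward; pixel columns grow to the right and rows downward; lengths in m; the calibration is good to about 2 mm. A picture is of the moment at which its call begins: read the wrist's pose just before it. calibration takes no time and is no camera call; for the wrist camera it gives the pose at the moment of the call.
- bot.job_done(): hands the job in; it is judged then, once.
Trained networks look in the newest picture that a camera, given by its name, has taken for a name from the list of things; names that differ only in an ending like _2 or _b are one class to them, and where a whole thing is asked for, a point or a joint stands for the part that bears it (a point fixed in the world has none). Each returns a list of dicts, best first, with "conf" (0 to 1); they miss things now and then, are a little off and sometimes report something else, mostly with a low value. They report only what shows in the picture. A call takes as long as a camera call. They do not tell look-alikes from the thing itself.
- bot.outline_of(query, camera): "pixels" (400x640 bool, what is visible of it) and "rect" ([left, top, width, height] in pixels, round what is visible of it).
The state is a dict: "clock": time; "joint_pos": joint angles; "joint_vel": joint speeds; "tau": joint torques, N m; "eef_pos": TCP position; "tool_rot": TCP orientation; "ft_force": force on the tool from outside, world axes, zero at the start; "ft_torque": the same for the moment, N m; "grip_width": finger opening in m; "grasp_force": force on a finger pad.
Only numpy, scipy, OpenCV 4.12 (cv2) and the standard library are available. Lean on these libraries where they do the work, as an engineer would, in place of code of your own. Each camera call takes 0.05 s, during which the arm holds its last target. There are 200 camera calls.

## Working session

There is one attempt and no reset: what is moved stays moved. The work goes in short steps, Python scripts to look and compute and a tool call to move; the robot and the scene stay as the last step left them, time stands still between calls to the robot, and variables do not carry over. Pictures are saved under pics/ and viewed, at most 10 in all, crops included, and the job is handed in when it is done.

Besides the shell and the picture viewer there is one more tool, called after "Request:" by a JSON object that holds its "name" and its "arguments". move_arm: Moves the arm, as the interface text tells. Its arguments: {"type":"object","properties":{"deltas":{"type":"array","items":{"type":"array","items":{"type":"number"}}}},"required":["deltas"]}

```bash
ls; mkdir -p pics; python3 - <<'E'
from workcell import bot
import cv2
import numpy as np
for c in("scene","side"):
    im=bot.camera(c);cv2.imwrite(f"pics/{c}0.png",im)
    k=bot.calibration(c);print(c,np.round(k["K"],1).tolist(),np.round(k["position"],3),np.round(k["orientation"],3))
o=bot.get_obs();print(o)
E
```

```text
pics
scene [[461.2, 0.0, 325.0], [0.0, 461.2, 201.2], [0.0, 0.0, 1.0]] [1.506 0.54  1.058] [ 0.467  0.773 -0.372 -0.215]
side [[472.5, 0.0, 311.6], [0.0, 472.5, 196.7], [0.0, 0.0, 1.0]] [0.105 0.983 1.081] [-0.162  0.894 -0.408  0.086]
{'clock': 0.1, 'joint_pos': array([-1.25501821e+00,  2.41352947e-01,  3.82256013e-03,  1.33521691e+00,
       -2.52970137e-05,  1.57080551e+00]), 'joint_vel': array([ 0.00060527, -0.00282583,  0.00290874, -0.00096891, -0.00030051,
       -0.00029597]), 'tau': array([-8.24193903e-04, -3.73138332e+01,  2.53010005e+01,  1.08584072e-02,
       -1.95867318e-05,  5.03790460e-06]), 'eef_pos': array([ 0.15509244, -0.47473332,  0.23848045]), 'tool_rot': array([ 9.87561646e-01,  1.57229273e-01, -1.65874841e-04, -9.61361615e-04]), 'ft_force': array([ 0.2401166 , -0.43048978,  0.25087693]), 'ft_torque': array([ 0.02874926,  0.01853283, -0.01817662]), 'grasp_force': 0.0, 'grip_width': 0.08556029256032602}
```

View pics/scene0.png

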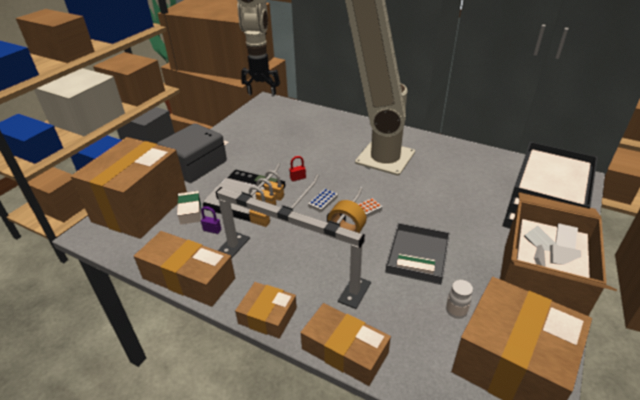

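View pics/side0.png

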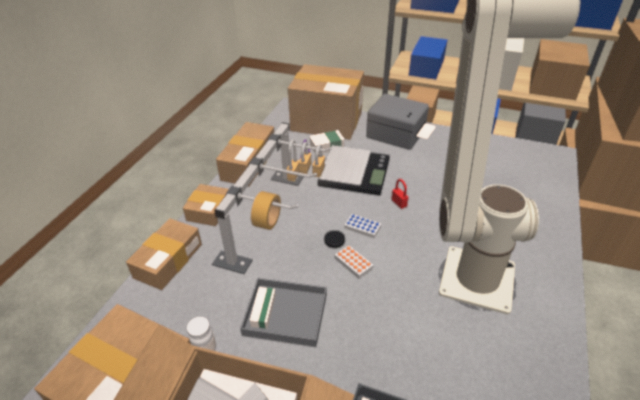

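The scene view shows the rail (tube from px 220,190 to 362,240), with the crowded hook at its far end (265,190), the spare hook in the middle and the tape at (348,215). The tray is at (418,252). In the side view the spare prong runs to (295,207) next to the tape, so I'll zoom in.

```bash
cat > h.py <<'E'
from workcell import bot
import cv2, numpy as np
from scipy.spatial.transform import Rotation as R
def cal(c):
    k=bot.calibration(c);return np.array(k["K"]),np.array(k["position"]),R.from_quat(k["orientation"]).as_matrix()
def proj(P,C):
    K,p,M=C;q=(np.atleast_2d(P)-p)@M@K.T;return q[:,:2]/q[:,2:]
def ray(uv,C):
    K,p,M=C;return M@np.linalg.inv(K)@np.array([uv[0],uv[1],1.])
def atz(uv,z,C):
    d=ray(uv,C);return C[1]+d*(z-C[1][2])/d[2]
def tri(uvs,Cs):
    A=[];b=[]
    for uv,C in zip(uvs,Cs):
        d=ray(uv,C);d/=np.linalg.norm(d);Q=np.eye(3)-np.outer(d,d);A.append(Q);b.append(Q@C[1])
    return np.linalg.lstsq(np.vstack(A),np.hstack(b),rcond=None)[0]
E
python3 - <<'E'
from h import *
a=cv2.imread("pics/scene0.png")[160:310,170:380];b=cv2.imread("pics/side0.png")[110:280,200:410]
a=cv2.resize(a,None,fx=3.6,fy=3.6,interpolation=2);b=cv2.resize(b,None,fx=3.6,fy=3.6,interpolation=2)
cv2.imwrite("pics/za.png",a);cv2.imwrite("pics/zb.png",b)
for q in["tray","rail","hook_crowded","hook_spare","hook_tape","padlock_long","padlock_mid","padlock_front","scale","tape_roll"]:
    for c in("scene","side"):
        r=bot.outline_of(q,c)
        print(q,c,[(round(x["conf"],2),x["rect"]) for x in r[:3]])
E
```

```text
tray scene [(0.93, [385.1, 225.7, 62.4, 57.0])]
tray side [(0.69, [241.2, 276.7, 87.8, 69.1])]
rail scene [(0.61, [215.4, 189.3, 152.4, 117.6])]
rail side [(0.91, [214.7, 121.2, 88.2, 152.6])]
hook_crowded scene [(0.51, [238.4, 182.9, 28.2, 22.8])]
hook_crowded side [(0.71, [268.4, 132.9, 44.0, 17.2]), (0.21, [225.0, 185.0, 73.5, 24.4])]
hook_spare scene [(0.74, [280.0, 175.6, 33.8, 42.4])]
hook_spare side [(0.84, [251.3, 158.2, 62.5, 20.0])]
hook_tape scene [(0.55, [323.5, 186.6, 37.8, 51.9])]
hook_tape side [(0.55, [224.9, 184.8, 70.6, 25.6])]
padlock_long scene [(0.53, [249.4, 189.2, 22.6, 37.0]), (0.18, [255.6, 176.5, 21.3, 25.3])]
padlock_long side [(0.59, [286.2, 141.5, 11.3, 37.8])]
padlock_mid scene [(0.75, [255.6, 180.4, 23.7, 24.2]), (0.73, [263.2, 172.8, 21.7, 28.0]), (0.53, [394.7, 255.1, 38.4, 19.4])]
padlock_mid side [(0.84, [298.4, 143.8, 11.6, 29.4])]
padlock_front scene [(0.77, [290.3, 152.7, 15.2, 27.7])]
padlock_front side [(0.83, [307.8, 148.4, 17.8, 27.1]), (0.53, [389.0, 176.4, 19.9, 32.9])]
scale scene [(0.61, [200.7, 170.3, 82.6, 51.2])]
scale side [(0.94, [314.5, 141.1, 77.3, 57.3])]
tape_roll scene [(0.96, [329.8, 197.9, 38.8, 32.9])]
tape_roll side [(0.72, [250.2, 190.8, 33.2, 38.4]), (0.68, [254.5, 154.6, 59.8, 24.0])]
```

View pics/za.png

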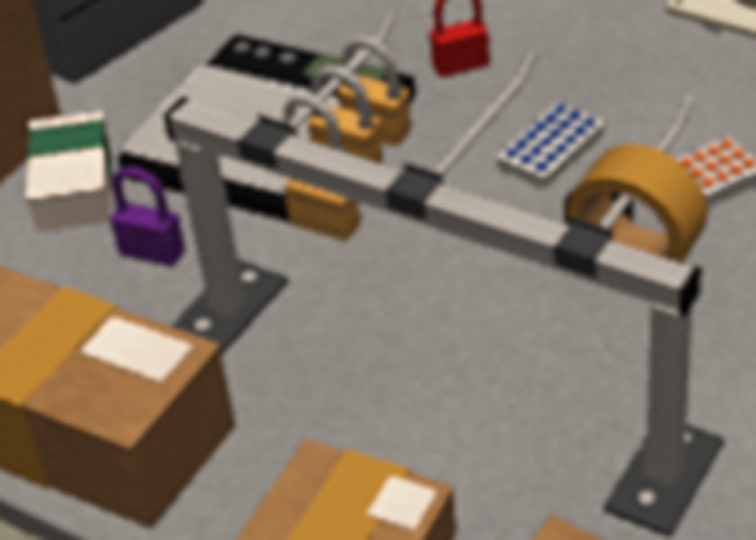

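View pics/zb.png

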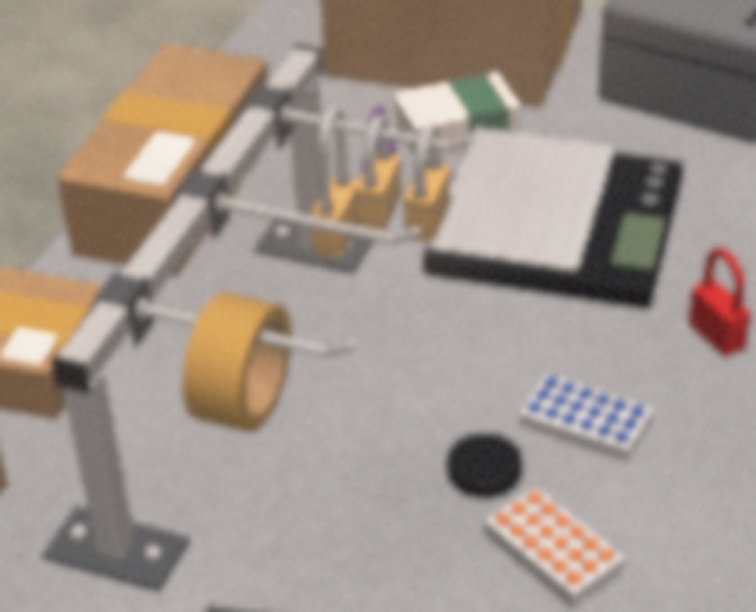

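Both crops are clear: the crowded hook is at the -y end, spare in the middle, and tape at the +y end. The prong tips in crop pixels are spare (532,55)/(415,235), tape (688,98)/(352,345) and crowded (390,15)/(467,140). I'll fit the rail pose from these.

```bash
python3 - <<'E'
from h import *
from scipy.optimize import least_squares
S,D=cal("scene"),cal("side")
sa=lambda x,y:(170+x/3.6,160+y/3.6)
sb=lambda x,y:(200+x/3.6,110+y/3.6)
tip=lambda y:(-.1925,y,.227)
pts=[(tip(0),sa(532,55),S),(tip(0),sb(417,233),D),(tip(.14),sa(688,98),S),(tip(.14),sb(352,345),D),(tip(-.14),sa(391,15),S),(tip(-.14),sb(467,140),D),
((0,.23,.215),sb(73,372),D),((0,.23,.215),sa(690,288),S),((0,.217,.003),sa(665,482),S),((0,.217,.003),sb(116,550),D)]
L=np.array([p[0] for p in pts])
def W(p,L): 
    c,s=np.cos(p[2]),np.sin(p[2]);L=np.atleast_2d(L);return np.c_[p[0]+c*L[:,0]-s*L[:,1],p[1]+s*L[:,0]+c*L[:,1],L[:,2]]
def f(p):
    w=W(p,L);return np.concatenate([proj(w[i],pts[i][2])[0]-pts[i][1] for i in range(len(pts))])
r=least_squares(f,[.5,0,0],loss="soft_l1");print("rail",np.round(r.x,4),np.round(f(r.x).reshape(-1,2),1).tolist())
for n,y in(("crowd",-.14),("spare",0),("tape",.14)):print(n,W(r.x,[(-.0125,y,.215),(-.1925,y,.227)]).round(3).tolist())
# padlocks: eye along prong; shackle tops z .225
for c,C,pp in(("scene",S,[sa(372,42),sa(343,72),sa(310,100)]),("side",D,[sb(430,127),sb(380,119),sb(333,113)])):
    for uv in pp:
        w=atz(uv,.229,C);d=w-W(r.x,(-.0125,-.14,0))[0];c_,s_=np.cos(r.x[2]),np.sin(r.x[2]);print(c,w.round(3),"along",round(c_*d[0]+s_*d[1],3),"lat",round(-s_*d[0]+c_*d[1],3))
# tray
for c,C in(("scene",S),("side",D)):
    m=bot.outline_of("tray",c)[0]["pixels"].astype(np.uint8)
    h=cv2.convexHull(max(cv2.findContours(m,0,2)[0],key=cv2.contourArea));q=cv2.approxPolyDP(h,5,True)[:,0]
    print(c,[(p.tolist(),atz(p,.035,C)[:2].round(3).tolist()) for p in q])
    for o in("jar_lid","blister_a","tape_roll","scale","carton","pill_bottle"):
        for x in bot.outline_of(o,c)[:2]:
            ys,xs=np.nonzero(x["pixels"]); print(o,c,round(x["conf"],2),atz((xs.mean(),ys.mean()),.02,C)[:2].round(3))
E
```

```text
rail [ 0.6996 -0.0273  0.0185] [[0.1, -0.7], [-1.0, 0.4], [-1.4, -0.5], [-0.4, -0.6], [0.3, -0.8], [0.2, 0.1], [-0.9, 0.9], [-0.1, -0.5], [0.2, -3.3], [-0.4, 0.2]]
crowd [[0.69, -0.168, 0.215], [0.51, -0.171, 0.227]]
spare [[0.687, -0.028, 0.215], [0.507, -0.031, 0.227]]
tape [[0.685, 0.112, 0.215], [0.505, 0.109, 0.227]]
scene [ 0.559 -0.16   0.229] along -0.131 lat 0.01
scene [ 0.606 -0.158  0.229] along -0.083 lat 0.011
scene [ 0.651 -0.161  0.229] along -0.039 lat 0.008
side [ 0.547 -0.176  0.229] along -0.143 lat -0.006
side [ 0.593 -0.173  0.229] along -0.097 lat -0.004
side [ 0.636 -0.168  0.229] along -0.054 lat 0.0
scene [([398, 224], [0.4, 0.207]), ([447, 234], [0.374, 0.364]), ([440, 283], [0.583, 0.405]), ([386, 272], [0.615, 0.252])]
jar_lid scene 0.3 [ 0.394 -0.283]
blister_a scene 0.83 [ 0.389 -0.084]
blister_a scene 0.52 [0.344 0.083]
tape_roll scene 0.96 [0.419 0.032]
scale scene 0.61 [ 0.487 -0.393]
carton scene 0.79 [ 0.64  -0.485]
carton scene 0.77 [0.529 0.314]
pill_bottle scene 0.63 [0.605 0.467]
pill_bottle scene 0.31 [ 0.39  -0.085]
side [([257, 278], [0.584, 0.239]), ([326, 287], [0.389, 0.201]), ([314, 346], [0.354, 0.384]), ([241, 334], [0.541, 0.417])]
jar_lid side 0.74 [ 0.763 -0.052]
jar_lid side 0.55 [0.434 0.002]
blister_a side 0.78 [0.348 0.073]
blister_a side 0.76 [ 0.369 -0.084]
tape_roll side 0.72 [ 0.694 -0.045]
tape_roll side 0.68 [ 0.767 -0.266]
scale side 0.94 [ 0.479 -0.352]
carton side 0.83 [ 0.642 -0.51 ]
carton side 0.59 [0.532 0.313]
pill_bottle side 0.66 [0.645 0.444]
```

The rail yaw is about 1°, the crowded prong is at y≈-0.17 and the spare at y≈-0.03. I'll grip the shackles from above across their 54 mm width, with the fingers closing along y. First I'll move above the crowded hook and look with the wrist camera.

Request:
{"name": "move_arm", "arguments": {"deltas": [[1,0,0,-25,0,0,5.67],[1,0,0,-25,0,0,5.67],[1,0,0,-25,0,0,5.67],[1,25,-21,0,0,0,0],[1,25,-21,0,0,0,0],[1,25,-21,0,0,0,0],[1,25,-21,0,0,0,0],[1,25,-21,0,0,0,0],[1,25,-21,0,0,0,0],[1,25,-21,0,0,0,0]]}}

```text
clock: 2.63
eef_pos: [0.3284, -0.3238, 0.3145]
tool_rot: [1.0, 0.009, 0.0, 0.0]
ft_force: [0.3, -0.3, -0.3]
grip_width: 0.0854
grasp_force: 0.0
```

Request:
{"name": "move_arm", "arguments": {"deltas": [[1,25,-21,0,0,0,0],[1,25,-21,0,0,0,0],[1,25,-21,0,0,0,0],[1,25,-21,0,0,0,0],[1,25,-21,0,0,0,0],[1,25,-21,0,0,0,0],[1,25,-21,0,0,0,0],[1,0,-4,0,0,0,0],[1,0,0,0,0,0,0],[1,0,0,0,0,0,0]]}}

```text
clock: 3.47
eef_pos: [0.4993, -0.1706, 0.3141]
tool_rot: [1.0, 0.01, -0.0, 0.0]
ft_force: [-0.2, -0.4, 1.1]
grip_width: 0.0853
grasp_force: 0.0
```

```bash
python3 - <<'E'
from h import *
C=cal("wrist");im=bot.camera("wrist");cv2.imwrite("pics/w1.png",im)
o=bot.get_obs();print(o["clock"],o["eef_pos"],o["tool_rot"],o["joint_pos"],C[1]);np.savez("w1.npz",K=C[0],p=C[1],M=C[2])
E
```

```text
3.5167 [ 0.49895199 -0.17117339  0.314325  ] [ 9.99957331e-01  9.23229514e-03 -2.75596358e-04  1.57140505e-04] [-3.30215273e-01  2.79727187e-01  2.50092348e-01  1.54157658e+00
 -4.79876355e-04  2.79291263e+00] [ 0.56831639 -0.16839036  0.44836423]
```

View pics/w1.png

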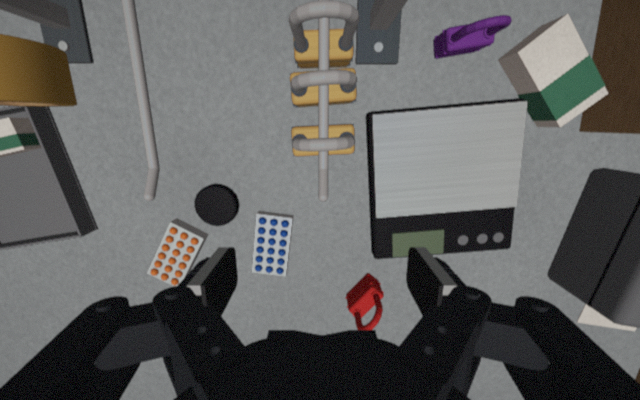

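Wrist view: shackle tops at front (323,143), mid (324,77) and long (324,10). The crowded prong tip is at (323,197). The spare prong has its tip at (151,197), bend at (153,168) and runs up to (127,0).

```bash
python3 - <<'E'
from h import *
z=np.load("w1.npz");C=(z["K"],z["p"],z["M"]);print(C[2].round(3).tolist())
for n,uv,h in(("front",(323,143),.229),("mid",(324,77),.229),("long",(324,10),.229),("ctip",(323,197),.228),("stip",(150,197),.228),("sbend",(153,168),.215),("sbase",(127,0),.215),("smid",(140,85),.215),("cp",(323.5,110),.219)):
    print(n,atz(uv,h,C).round(4))
h=.147
for n,uv in(("traycorner",(94,232)),("traycorner2",(38,103))):print(n,atz(uv,.035,C).round(3))
E
```

```text
[[0.019, -0.963, -0.269], [-1.0, -0.018, -0.005], [0.0, 0.269, -0.963]]
front [ 0.5534 -0.1699  0.229 ]
mid [ 0.5994 -0.1696  0.229 ]
long [ 0.641  -0.1687  0.229 ]
ctip [ 0.5111 -0.1708  0.228 ]
stip [ 0.5084 -0.0328  0.228 ]
sbend [ 0.5296 -0.0308  0.215 ]
sbase [ 0.6492 -0.0291  0.215 ]
smid [ 0.5931 -0.0298  0.215 ]
cp [ 0.5775 -0.1698  0.219 ]
traycorner [0.398 0.181 0.035]
traycorner2 [0.586 0.22  0.035]
```

Request:
{"name": "move_arm", "arguments": {"deltas": [[1,27,0,0,0,0,0],[1,27,0,0,0,0,0],[1,0,0,30,0,0,0],[1,0,0,30,0,0,0],[1,0,0,30,0,0,0],[1,0,0,20,0,0,0],[1,0,0,10,0,0,0],[1,0,0,5,0,0,0],[1,0,0,0,0,0,0]]}}

```text
clock: 4.27
eef_pos: [0.5528, -0.1705, 0.1891]
tool_rot: [1.0, 0.009, -0.0, -0.0]
ft_force: [0.6, 0.3, 0.6]
grip_width: 0.0853
grasp_force: 0.0
```

Request:
{"name": "move_arm", "arguments": {"deltas": [[0,0,0,0,0,0,0],[0,0,0,0,0,0,0],[0,0,0,0,0,0,0],[0,0,0,0,0,0,0],[0,0,0,0,0,0,0],[0,0,0,0,0,0,0],[0,0,0,0,0,0,0],[0,0,0,0,0,0,0]]}}

```text
clock: 4.93
eef_pos: [0.555, -0.1703, 0.1916]
tool_rot: [1.0, 0.009, 0.002, 0.001]
ft_force: [0.5, -0.8, 6.4]
grip_width: 0.0516
grasp_force: 61.8
```

```bash
python3 - <<'E'
from h import *
o=bot.get_obs();print(bot.tip_reach,o["eef_pos"],o["grip_width"],o["ft_force"],[a for a in dir(bot) if a[0]!='_'])
im=bot.camera("wrist");a=im[100:400,120:520]
im2=bot.camera("side")[120:200,250:350]
cv2.imwrite("pics/w2.png",np.vstack([cv2.resize(a,(600,450)) [150:],cv2.resize(im2,(600,300),interpolation=2)[:, :][:280]]))
E
```

```text
0.008 [ 0.55498523 -0.17029498  0.19161005] 0.05161480910041663 [ 0.52802147 -0.82449431  6.35208037] ['Unreachable', 'calibration', 'camera', 'get_obs', 'job_done', 'outline_of', 'tip_reach']
```

View pics/w2.png

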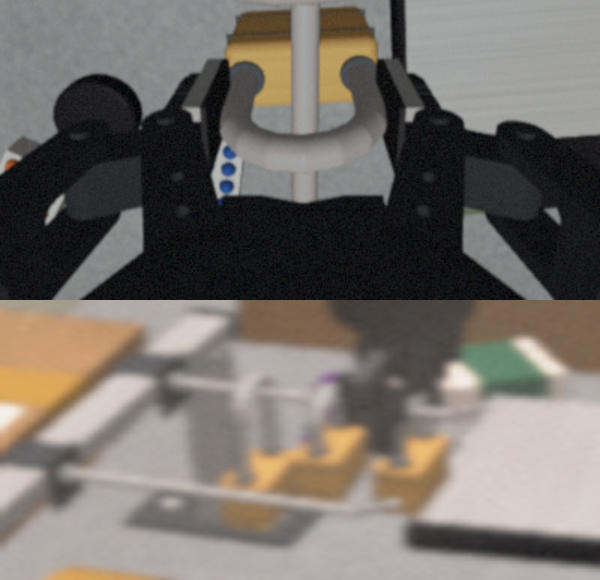

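The pads are on the curved part of the shackle, with a gap left above the body. I'll regrip 4 mm lower.

Request:
{"name": "move_arm", "arguments": {"deltas": [[1,0,0,0,0,0,0],[1,0,0,0,0,0,0],[1,0,0,4,0,0,0],[0,0,0,0,0,0,0],[0,0,0,0,0,0,0],[0,0,0,0,0,0,0],[0,0,0,0,0,0,0],[0,0,0,0,0,0,0],[0,0,0,0,0,0,0]]}}

```text
clock: 5.78
eef_pos: [0.5539, -0.1696, 0.1853]
tool_rot: [1.0, 0.01, 0.0, -0.0]
ft_force: [1.6, -0.0, 0.1]
grip_width: 0.0522
grasp_force: 62.5
```

The upward force is gone, so the grip is on the straight legs. Next I'll lift 24 mm and draw it off.

Request:
{"name": "move_arm", "arguments": {"deltas": [[0,0,0,-6,0,0,0],[0,0,0,-6,0,0,0],[0,0,0,-6,0,0,0],[0,0,0,-6,0,0,0],[0,0,0,0,0,0,0],[0,0,0,0,0,0,0]]}}

```text
clock: 6.28
eef_pos: [0.5539, -0.1698, 0.2099]
tool_rot: [1.0, 0.009, 0.001, 0.0]
ft_force: [-0.4, -0.0, -3.0]
grip_width: 0.0521
grasp_force: 63.1
```

```bash
python3 - <<'E'
from h import *
im=bot.camera("side");im2=bot.camera("scene")
cv2.imwrite("pics/s3.png",np.hstack([cv2.resize(im[120:200,250:350],(400,320),interpolation=2),cv2.resize(im2[150:230,230:330],(400,320),interpolation=2)]))
print(bot.get_obs()["ft_force"],bot.get_obs()["grip_width"])
E
```

```text
[ 1.36322717 -0.19377504 -4.15085415] 0.05189365335463713
```

View pics/s3.png

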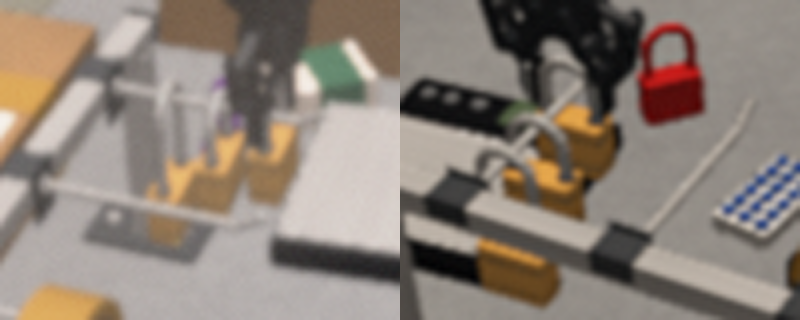

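It's lifted, and the force of about -4.1 N matches its weight. Next I'll draw it off, shift it across to the spare hook and thread it on.

Request:
{"name": "move_arm", "arguments": {"deltas": [[0,-10,0,0,0,0,0],[0,-20,0,0,0,0,0],[0,-20,0,0,0,0,0],[0,-20,0,0,0,0,0],[0,-20,0,0,0,0,0],[0,0,-10,0,0,0,0],[0,0,-20,0,0,0,0],[0,0,-25,0,0,0,0],[0,0,-25,0,0,0,0],[0,0,-25,0,0,0,0]]}}

```text
clock: 7.22
eef_pos: [0.4615, -0.0653, 0.2092]
tool_rot: [1.0, 0.009, 0.0, -0.0]
ft_force: [-0.2, -0.0, -2.5]
grip_width: 0.0519
grasp_force: 63.4
```

Request:
{"name": "move_arm", "arguments": {"deltas": [[0,0,-20,0,0,0,0],[0,0,-10,0,0,0,0],[0,0,-5,0,0,0,0],[0,0,0,0,0,0,0],[0,0,0,0,0,0,0],[0,0,0,0,0,0,0]]}}

```text
clock: 7.72
eef_pos: [0.4611, -0.0323, 0.2093]
tool_rot: [1.0, 0.009, -0.0, 0.0]
ft_force: [0.6, 0.4, -3.2]
grip_width: 0.0522
grasp_force: 63.5
```

Request:
{"name": "move_arm", "arguments": {"deltas": [[0,10,0,0,0,0,0],[0,20,0,0,0,0,0],[0,20,0,0,0,0,0],[0,20,0,0,0,0,0],[0,20,0,0,0,0,0],[0,20,0,0,0,0,0],[0,20,0,0,0,0,0],[0,20,0,0,0,0,0],[0,15,0,0,0,0,0],[0,0,0,0,0,0,0]]}}

```text
clock: 8.55
eef_pos: [0.6294, -0.0292, 0.2079]
tool_rot: [1.0, 0.009, 0.001, 0.0]
ft_force: [0.4, -1.5, -4.1]
grip_width: 0.0518
grasp_force: 63.4
```

Request:
{"name": "move_arm", "arguments": {"deltas": [[0,0,0,0,0,0,0],[0,0,0,7,0,0,0],[0,0,0,7,0,0,0],[0,0,0,5,0,0,0],[0,0,0,3,0,0,0],[0,0,0,0,0,0,0],[0,0,0,0,0,0,0]]}}

```text
clock: 9.13
eef_pos: [0.6255, -0.0283, 0.1872]
tool_rot: [1.0, 0.009, -0.0, 0.0]
ft_force: [0.1, -0.0, -2.6]
grip_width: 0.0517
grasp_force: 63.4
```

Request:
{"name": "move_arm", "arguments": {"deltas": [[0,0,0,1.5,0,0,0],[0,0,0,0,0,0,0],[0,0,0,0,0,0,0]]}}

```text
clock: 9.38
eef_pos: [0.626, -0.0282, 0.186]
tool_rot: [1.0, 0.01, 0.0, -0.0]
ft_force: [0.5, -0.6, -2.9]
grip_width: 0.0522
grasp_force: 63.4
```

Request:
{"name": "move_arm", "arguments": {"deltas": [[0,0,0,1,0,0,0],[0,0,0,0,0,0,0],[0,0,0,0,0,0,0]]}}

```text
clock: 9.63
eef_pos: [0.6262, -0.0282, 0.1856]
tool_rot: [1.0, 0.009, 0.001, -0.0]
ft_force: [-1.4, 1.2, 0.2]
grip_width: 0.0521
grasp_force: 63.6
```

Seated on the spare prong. I'll release, rise, and go back over the middle padlock.

Request:
{"name": "move_arm", "arguments": {"deltas": [[0.7,0,0,0,0,0,0],[1,0,0,0,0,0,0],[1,0,0,0,0,0,0],[1,0,0,0,0,0,0],[1,0,0,-10,0,0,0],[1,0,0,-30,0,0,0],[1,0,0,-30,0,0,0],[1,0,0,-30,0,0,0],[1,-30,0,-15,0,0,0],[1,-40,0,0,0,0,0]]}}

```text
clock: 10.47
eef_pos: [0.5597, -0.0297, 0.3037]
tool_rot: [1.0, 0.01, 0.005, 0.0]
ft_force: [0.2, 0.5, 0.6]
grip_width: 0.0858
grasp_force: 0.0
```

Request:
{"name": "move_arm", "arguments": {"deltas": [[1,-30,18,0,0,0,0],[1,0,30,0,0,0,0],[1,0,30,0,0,0,0],[1,0,30,0,0,0,0],[1,0,20,0,0,0,0],[1,0,11,0,0,0,0],[1,0,0,0,0,0,0],[1,0,0,0,0,0,0]]}}

```text
clock: 11.13
eef_pos: [0.5286, -0.169, 0.3001]
tool_rot: [1.0, 0.009, 0.0, -0.0]
ft_force: [0.1, 0.4, -0.1]
grip_width: 0.0854
grasp_force: 0.0
```

```bash
python3 - <<'E'
from h import *
C=cal("wrist");im=bot.camera("wrist");cv2.imwrite("pics/w4.png",im)
o=bot.get_obs();print(o["clock"],o["eef_pos"],o["ft_force"]);np.savez("w4.npz",K=C[0],p=C[1],M=C[2])
E
```

```text
11.1833 [ 0.52864513 -0.16837901  0.30001101] [-0.43078983  0.07116425  0.01058933]
```

View pics/w4.png

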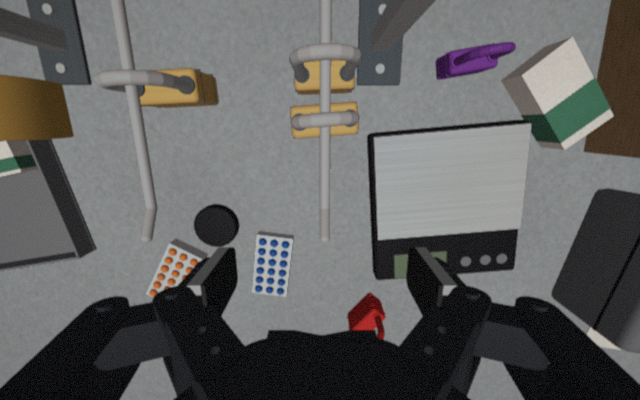

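The front padlock hangs on the spare prong with its shackle at (132,78). Mid is at (325,121) and long at (325,52).

```bash
python3 - <<'E'
from h import *
z=np.load("w4.npz");C=(z["K"],z["p"],z["M"])
for n,uv,h in(("mid",(325,121),.229),("long",(325,52),.229),("frontc",(133,78),.229),("fl",(100,80),.222),("fr",(168,78),.222),("stip",(148,239),.228),("tc",(94,251),.035),("tc2",(37,138),.035)):
    print(n,atz(uv,h,C).round(4))
E
```

```text
mid [ 0.5987 -0.1693  0.229 ]
long [ 0.642  -0.1684  0.229 ]
frontc [ 0.6241 -0.0408  0.229 ]
fl [ 0.6233 -0.0135  0.222 ]
fr [ 0.6254 -0.0606  0.222 ]
stip [ 0.5079 -0.0333  0.228 ]
tc [0.403 0.177 0.035]
tc2 [0.5706 0.2219 0.035 ]
```

Request:
{"name": "move_arm", "arguments": {"deltas": [[1,35,1,0,0,0,0],[1,35,1,0,0,0,0],[1,0,0,30,0,0,0],[1,0,0,30,0,0,0],[1,0,0,25,0,0,0],[1,0,0,20,0,0,0],[1,0,0,7,0,0,0],[1,0,0,3,0,0,0],[1,0,0,0,0,0,0]]}}

```text
clock: 11.93
eef_pos: [0.5988, -0.1688, 0.185]
tool_rot: [1.0, 0.01, -0.0, -0.0]
ft_force: [0.1, -0.0, -0.0]
grip_width: 0.0856
grasp_force: 0.0
```

Request:
{"name": "move_arm", "arguments": {"deltas": [[0,0,0,0,0,0,0],[0,0,0,0,0,0,0],[0,0,0,0,0,0,0],[0,0,0,0,0,0,0],[0,0,0,0,0,0,0],[0,0,0,0,0,0,0],[0,0,0,0,0,0,0]]}}

```text
clock: 12.52
eef_pos: [0.5997, -0.1702, 0.1871]
tool_rot: [1.0, 0.009, 0.002, 0.0]
ft_force: [0.8, 0.2, 6.2]
grip_width: 0.0521
grasp_force: 61.8
```

Request:
{"name": "move_arm", "arguments": {"deltas": [[0,0,0,-6,0,0,0],[0,0,0,-6,0,0,0],[0,0,0,-7,0,0,0],[0,0,0,-7,0,0,0],[0,0,0,0,0,0,0],[0,0,0,0,0,0,0]]}}

```text
clock: 13.02
eef_pos: [0.5989, -0.1699, 0.2112]
tool_rot: [1.0, 0.009, 0.0, 0.0]
ft_force: [-0.8, 0.1, -5.0]
grip_width: 0.0518
grasp_force: 63.3
```

Request:
{"name": "move_arm", "arguments": {"deltas": [[0,-10,0,0,0,0,0],[0,-20,0,0,0,0,0],[0,-20,0,0,0,0,0],[0,-20,0,0,0,0,0],[0,-20,0,0,0,0,0],[0,-20,0,0,0,0,0],[0,-20,0,0,0,0,0],[0,-10,0,0,0,0,0],[0,0,0,0,0,0,0]]}}

```text
clock: 13.77
eef_pos: [0.4562, -0.1723, 0.2107]
tool_rot: [1.0, 0.009, -0.001, -0.0]
ft_force: [-0.2, 0.2, -5.6]
grip_width: 0.0517
grasp_force: 63.5
```

```bash
python3 - <<'E'
from h import *
o=bot.get_obs();print(o["eef_pos"],o["ft_force"],o["grip_width"])
for c in("side","scene"):
    bot.camera(c)
    for q in("padlock_front","padlock_long"):
        print(c,q,[(round(x["conf"],2),x["rect"]) for x in bot.outline_of(q,c)[:4]])
E
```

```text
[ 0.45624436 -0.17228759  0.21074436] [-0.23078665  0.21422828 -5.56534055] 0.05166803408196636
side padlock_front [(0.91, [388.2, 177.9, 20.4, 31.4]), (0.62, [303.4, 142.4, 4.3, 25.9]), (0.6, [270.9, 164.7, 18.2, 36.0])]
side padlock_long [(0.64, [274.4, 162.9, 15.8, 37.7]), (0.6, [287.5, 141.6, 11.8, 39.9])]
scene padlock_front [(0.62, [290.0, 195.4, 22.5, 20.1]), (0.59, [198.2, 208.0, 21.9, 25.9]), (0.54, [294.1, 154.8, 9.5, 26.7])]
scene padlock_long [(0.71, [247.1, 184.4, 24.3, 42.5]), (0.47, [278.2, 152.9, 18.6, 24.6])]
```

Request:
{"name": "move_arm", "arguments": {"deltas": [[0,0,-10,0,0,0,0],[0,0,-20,0,0,0,0],[0,0,-25,0,0,0,0],[0,0,-25,0,0,0,0],[0,0,-25,0,0,0,0],[0,0,-20,0,0,0,0],[0,0,-10,0,0,0,0],[0,0,-5,0,0,0,0],[0,0,0,0,0,0,0],[0,0,0,0,0,0,0]]}}

```text
clock: 14.9
eef_pos: [0.4562, -0.0327, 0.2108]
tool_rot: [1.0, 0.01, 0.0, 0.0]
ft_force: [-0.3, 0.7, -5.2]
grip_width: 0.0515
grasp_force: 64.0
```

Request:
{"name": "move_arm", "arguments": {"deltas": [[0,0,0,0,0,0,0],[0,10,0,0,0,0,0],[0,20,0,0,0,0,0],[0,20,0,0,0,0,0],[0,20,0,0,0,0,0],[0,20,0,0,0,0,0],[0,18,0,0,0,0,0],[0,10,0,0,0,0,0],[0,0,0,0,0,0,0],[0,0,0,0,0,0,0]]}}

```text
clock: 15.73
eef_pos: [0.5745, -0.0311, 0.2099]
tool_rot: [1.0, 0.009, -0.001, 0.0]
ft_force: [-0.5, -1.4, -5.6]
grip_width: 0.0514
grasp_force: 64.0
```

Request:
{"name": "move_arm", "arguments": {"deltas": [[0,0,0,7,0,0,0],[0,0,0,7,0,0,0],[0,0,0,6,0,0,0],[0,0,0,2,0,0,0],[0,0,0,1,0,0,0],[0,0,0,0,0,0,0],[0,0,0,0,0,0,0]]}}

```text
clock: 16.32
eef_pos: [0.574, -0.0302, 0.188]
tool_rot: [1.0, 0.009, 0.0, -0.0]
ft_force: [0.4, -0.5, -4.8]
grip_width: 0.0514
grasp_force: 64.1
```

Request:
{"name": "move_arm", "arguments": {"deltas": [[0,0,0,1,0,0,0],[0,0,0,1,0,0,0],[0,0,0,0,0,0,0],[0,0,0,0,0,0,0]]}}

```text
clock: 16.65
eef_pos: [0.5744, -0.0302, 0.1872]
tool_rot: [1.0, 0.01, 0.001, -0.0]
ft_force: [-2.1, -0.3, 3.9]
grip_width: 0.0515
grasp_force: 64.5
```

Request:
{"name": "move_arm", "arguments": {"deltas": [[0,0,0,0.5,0,0,0],[0,0,0,0.5,0,0,0],[0,0,0,0,0,0,0],[0,0,0,0,0,0,0]]}}

```text
clock: 16.98
eef_pos: [0.5746, -0.0302, 0.187]
tool_rot: [1.0, 0.01, 0.002, -0.0]
ft_force: [-3.7, 0.2, 8.3]
grip_width: 0.0517
grasp_force: 65.0
```

Seated. I'll release and go over the long padlock.

Request:
{"name": "move_arm", "arguments": {"deltas": [[0.7,0,0,-1,0,0,0],[1,0,0,0,0,0,0],[1,0,0,0,0,0,0],[1,0,0,0,0,0,0],[1,0,0,-10,0,0,0],[1,0,0,-30,0,0,0],[1,0,0,-30,0,0,0],[1,0,0,-30,0,0,0],[1,-20,10,-15,0,0,0],[1,-20,30,0,0,0,0]]}}

```text
clock: 17.82
eef_pos: [0.5371, -0.0689, 0.3057]
tool_rot: [1.0, 0.012, 0.004, -0.0]
ft_force: [-0.2, -1.6, 0.0]
grip_width: 0.0855
grasp_force: 0.0
```

Request:
{"name": "move_arm", "arguments": {"deltas": [[1,0,30,0,0,0,0],[1,0,30,0,0,0,0],[1,0,25,0,0,0,0],[1,0,15,0,0,0,0],[1,0,0,0,0,0,0],[1,0,0,0,0,0,0]]}}

```text
clock: 18.32
eef_pos: [0.5365, -0.1718, 0.3011]
tool_rot: [1.0, 0.008, 0.0, -0.0]
ft_force: [0.3, 0.7, -0.0]
grip_width: 0.0856
grasp_force: 0.0
```

```bash
python3 - <<'E'
from h import *
C=cal("wrist");im=bot.camera("wrist");cv2.imwrite("pics/w5.png",im)
o=bot.get_obs();print(o["clock"],o["eef_pos"],o["ft_force"])
np.savez("w5.npz",K=C[0],p=C[1],M=C[2])
for q in("padlock_long","padlock_front"):
  for x in bot.outline_of(q,"wrist")[:3]:
    r=x["rect"];print(q,round(x["conf"],2),r)
S=cal("side");s=bot.camera("side")
cv2.imwrite("pics/v5.png",np.vstack([cv2.resize(im[0:270,60:430],(740,540))[0:330],cv2.resize(s[130:200,200:392],(740,270),interpolation=2)]))
E
```

```text
18.3667 [ 0.53657939 -0.17094515  0.30110183] [ 0.27792515 -0.35174279  0.87698801]
padlock_long 0.77 [284.4, 55.4, 75.6, 46.9]
padlock_long 0.58 [114.3, 131.9, 107.2, 39.7]
padlock_front 0.89 [94.7, 76.9, 122.5, 40.7]
padlock_front 0.8 [346.2, 300.2, 39.5, 39.0]
padlock_front 0.71 [432.5, 49.9, 71.5, 34.1]
```

View pics/v5.png

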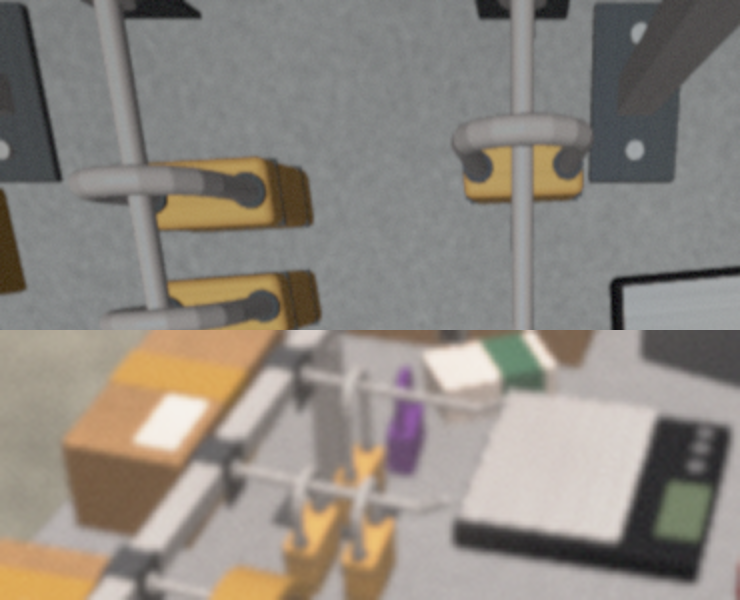

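Both short padlocks hang safely on the spare hook, and the long one hangs alone with its shackle at about (321,65). Next I'll grip it.

Request:
{"name": "move_arm", "arguments": {"deltas": [[1,35,0,0,0,0,0],[1,35,0,0,0,0,0],[1,35,0,0,0,0,0],[1,0,0,25,0,0,0],[1,0,0,30,0,0,0],[1,0,0,25,0,0,0],[1,0,0,20,0,0,0],[1,0,0,12,0,0,0],[1,0,0,4,0,0,0],[1,0,0,0,0,0,0]]}}

```text
clock: 19.35
eef_pos: [0.641, -0.1678, 0.1834]
tool_rot: [1.0, 0.01, -0.001, -0.0]
ft_force: [-0.7, 0.3, 0.2]
grip_width: 0.0856
grasp_force: 0.0
```

Request:
{"name": "move_arm", "arguments": {"deltas": [[0,0,0,0,0,0,0],[0,0,0,0,0,0,0],[0,0,0,0,0,0,0],[0,0,0,0,0,0,0],[0,0,0,0,0,0,0],[0,0,0,0,0,0,0],[0,0,0,0,0,0,0]]}}

```text
clock: 19.93
eef_pos: [0.6426, -0.1696, 0.1871]
tool_rot: [1.0, 0.009, 0.002, 0.001]
ft_force: [0.4, -1.3, 6.3]
grip_width: 0.0519
grasp_force: 62.2
```

Request:
{"name": "move_arm", "arguments": {"deltas": [[0,0,0,-6,0,0,0],[0,0,0,-6,0,0,0],[0,0,0,-7,0,0,0],[0,0,0,-7,0,0,0],[0,0,0,0,0,0,0],[0,0,0,0,0,0,0]]}}

```text
clock: 20.43
eef_pos: [0.6419, -0.169, 0.2112]
tool_rot: [1.0, 0.009, 0.0, 0.0]
ft_force: [0.2, 0.4, -5.0]
grip_width: 0.052
grasp_force: 63.4
```

Request:
{"name": "move_arm", "arguments": {"deltas": [[0,-10,0,0,0,0,0],[0,-20,0,0,0,0,0],[0,-20,0,0,0,0,0],[0,-20,0,0,0,0,0],[0,-20,0,0,0,0,0],[0,-20,0,0,0,0,0],[0,-20,0,0,0,0,0],[0,-20,0,0,0,0,0],[0,-20,0,0,0,0,0],[0,-17,0,0,0,0,0]]}}

```text
clock: 21.27
eef_pos: [0.4528, -0.1723, 0.2105]
tool_rot: [1.0, 0.009, -0.001, -0.0]
ft_force: [0.2, -1.0, -5.3]
grip_width: 0.0516
grasp_force: 63.6
```

```bash
python3 - <<'E'
from h import *
from scipy.optimize import minimize
T=[]
for c in("scene","side"):
    bot.camera(c);x=bot.outline_of("tray",c)[0];m=x["pixels"].astype(np.uint8)
    m2=np.zeros_like(m);h=cv2.convexHull(np.argwhere(m)[:,::-1].astype(np.int32));cv2.fillConvexPoly(m2,h,1);T.append((cal(c),m2));print(c,x["rect"],x["conf"])
B=np.array([(a,b,z) for a in(-.1,.1) for b in(-.085,.085) for z in(0,.035)])
def f(p):
    s=0;r=R.from_euler("z",p[2]).as_matrix();W=B@r.T+[p[0],p[1],0]
    for C,m in T:
        q=np.zeros_like(m);h=cv2.convexHull(proj(W,C).astype(np.float32))
        cv2.fillConvexPoly(q,np.round(h*16).astype(np.int32),1,shift=4);s+=(q^m).sum()/m.sum()
    return s
r=minimize(f,[.475,.29,.2],method="Nelder-Mead",options=dict(initial_simplex=[[.475,.29,.2],[.50,.30,.2],[.47,.32,.2],[.48,.3,.12]]));print(r.x.round(4),r.fun)
print(bot.get_obs()["eef_pos"],bot.get_obs()["ft_force"])
E
```

```text
scene [179.0, 189.8, 20.5, 32.3] 0.67
side [240.1, 279.9, 88.5, 64.7] 0.86
[0.4689 0.301  0.1615] 5.39047823421214
[ 0.45457914 -0.17259248  0.21105842] [ 0.16387596 -0.10753566 -4.72132647]
```

Request:
{"name": "move_arm", "arguments": {"deltas": [[0,-10,-10,0,0,0,0],[0,0,-20,0,0,0,0],[0,0,-26,0,0,0,0],[0,0,-26,0,0,0,0],[0,0,-26,0,0,0,0],[0,0,-26,0,0,0,0],[0,0,-26,0,0,0,0],[0,0,-26,0,0,0,0],[0,0,-26,0,0,0,0],[0,0,-26,0,0,0,0]]}}

```text
clock: 22.3
eef_pos: [0.4416, 0.0345, 0.2113]
tool_rot: [0.999, 0.031, -0.0, -0.013]
ft_force: [0.3, -0.3, -5.7]
grip_width: 0.0517
grasp_force: 64.4
```

Request:
{"name": "move_arm", "arguments": {"deltas": [[0,0,-26,0,0,0,0],[0,0,-26,0,0,0,0],[0,0,-26,0,0,0,0],[0,0,-26,0,0,0,0],[0,0,-26,0,0,0,0],[0,0,-26,0,0,0,0],[0,0,-26,0,0,0,0],[0,0,-26,0,0,0,0],[0,0,-16,0,0,0,0],[0,0,-6,0,0,0,0]]}}

```text
clock: 23.13
eef_pos: [0.4298, 0.1347, 0.2282]
tool_rot: [0.992, 0.11, -0.007, -0.064]
ft_force: [0.5, -0.7, -5.5]
grip_width: 0.052
grasp_force: 64.4
```

Request:
{"name": "move_arm", "arguments": {"deltas": [[0,0,6,0,0,0,0],[0,0,0,0,0,0,0],[0,0,0,0,0,0,0],[0,0,0,0,0,0,0]]}}

```text
clock: 23.47
eef_pos: [0.4311, 0.1272, 0.2268]
tool_rot: [0.992, 0.108, -0.008, -0.063]
ft_force: [0.7, 0.1, -5.8]
grip_width: 0.0517
grasp_force: 64.4
```

```bash
python3 - <<'E'
from h import *
o=bot.get_obs();print(o["clock"],o["eef_pos"],o["tool_rot"],o["ft_force"],o["joint_pos"])
C=cal("wrist");np.savez("w6.npz",K=C[0],p=C[1],M=C[2])
im=bot.camera("wrist");s=bot.camera("side")
cv2.imwrite("pics/v6.png",np.vstack([cv2.resize(im,(640,400))[:330],cv2.resize(s[190:360,180:400],(640,495),interpolation=2)[100:370]]))
E
```

```text
23.4667 [0.43105539 0.12721712 0.22679041] [ 0.99207272  0.10833242 -0.00756005 -0.06323489] [ 0.74500763  0.11419444 -5.76417986] [ 0.20333498  0.14774778 -0.15041557  1.27576242  0.12741846  3.12719376]
```

View pics/v6.png

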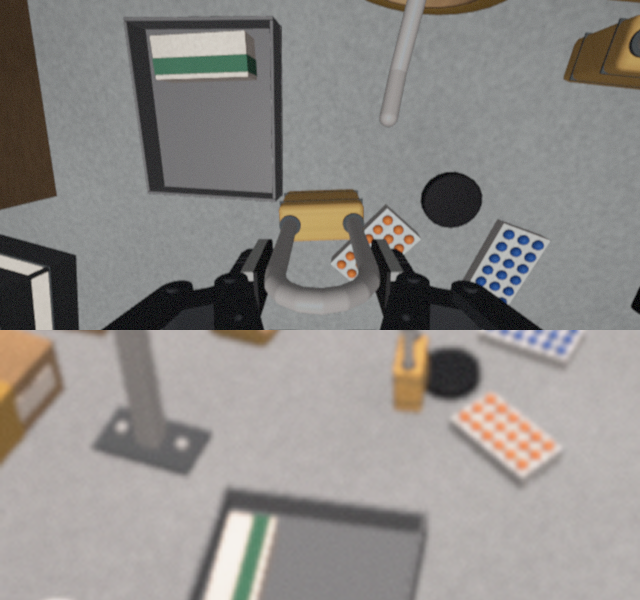

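The last joint reached its limit at 3.127, so the tool stopped short and tilted. The padlock is still held, and the whole tray shows at px (125-282, 17-198). I'll straighten the tool at a yaw of about 40° and then go on.

```bash
python3 - <<'E'
from h import *
z=np.load("w6.npz");C=(z["K"],z["p"],z["M"])
q=[atz(uv,.035,C)[:2] for uv in((125,18),(273,18),(274,198),(149,192))]
print(np.round(q,3).tolist(),np.mean(q,0).round(3))
o=bot.get_obs();M=R.from_quat(o["tool_rot"]);p=np.deg2rad(40)
D=R.from_matrix(np.array([[np.cos(p),np.sin(p),0],[np.sin(p),-np.cos(p),0],[0,0,-1]]))
rv=np.degrees((M.inv()*D).as_rotvec());print("rotvec",rv.round(2))
t=np.array([.4355,.292,.215])-o["eef_pos"];print("shift in D",(D.inv().apply(t)*1000).round(1))
E
```

```text
[[0.554, 0.402], [0.583, 0.238], [0.394, 0.204], [0.361, 0.366]] [0.473 0.303]
rotvec [ -7.18  -1.69 -27.48]
shift in D [ 109.2 -123.3   11.9]
```

Request:
{"name": "move_arm", "arguments": {"deltas": [[0,0,0,0,-1.2,-0.28,-4.58],[0,0,0,0,-1.2,-0.28,-4.58],[0,0,0,0,-1.2,-0.28,-4.58],[0,0,0,0,-1.2,-0.28,-4.58],[0,0,0,0,-1.2,-0.28,-4.58],[0,0,0,0,-1.2,-0.28,-4.58],[0,0,0,0,0,0,0],[0,0,0,0,0,0,0],[0,0,0,0,0,0,0]]}}

```text
clock: 24.32
eef_pos: [0.4311, 0.1277, 0.2269]
tool_rot: [0.94, 0.341, 0.0, -0.0]
ft_force: [0.5, 0.4, -5.5]
grip_width: 0.0517
grasp_force: 64.5
```

```bash
cat > n.py <<'E'
from h import *
o=bot.get_obs();M=R.from_quat(o["tool_rot"]);p=np.deg2rad(40)
D=R.from_matrix(np.array([[np.cos(p),np.sin(p),0],[np.sin(p),-np.cos(p),0],[0,0,-1]]))
print("pos",o["eef_pos"].round(4),"j",o["joint_pos"].round(2),"ft",o["ft_force"].round(1))
print("rotvec",np.degrees((M.inv()*D).as_rotvec()).round(2),"shift",(M.inv().apply(np.array([.4385,.297,.215])-o["eef_pos"])*1000).round(1))
E
python3 n.py
```

```text
pos [0.4311 0.1277 0.2269] j [ 0.29  0.15 -0.14  1.28  0.    2.73] ft [ 0.5  0.4 -5.5]
rotvec [-0.01 -0.03 -0.07] shift [ 114.4 -125.    12. ]
```

Request:
{"name": "move_arm", "arguments": {"deltas": [[0,6,-7,0,0,0,0],[0,14,-15,0,0,0,0],[0,16,-18,2,0,0,0],[0,16,-18,2,0,0,0],[0,16,-18,2,0,0,0],[0,16,-18,2,0,0,0],[0,15,-16,2,0,0,0],[0,10,-10,2,0,0,0],[0,5,-5,0,0,0,0],[0,0,0,0,0,0,0]]}}

```text
clock: 25.15
eef_pos: [0.4379, 0.2981, 0.2145]
tool_rot: [0.939, 0.343, -0.0, 0.0]
ft_force: [0.8, 0.3, -5.2]
grip_width: 0.0518
grasp_force: 64.5
```

Request:
{"name": "move_arm", "arguments": {"deltas": [[0,0,0,8,0,0,0],[0,0,0,15,0,0,0],[0,0,0,20,0,0,0],[0,0,0,20,0,0,0],[0,0,0,15,0,0,0],[0,0,0,10,0,0,0],[0,0,0,6,0,0,0],[0,0,0,0,0,0,0],[0,0,0,0,0,0,0]]}}

```text
clock: 25.9
eef_pos: [0.4383, 0.2964, 0.1213]
tool_rot: [0.94, 0.342, 0.0, 0.0]
ft_force: [0.3, -0.3, -5.5]
grip_width: 0.0516
grasp_force: 64.5
```

```bash
python3 n.py
```

```text
pos [0.4383 0.2964 0.1213] j [ 0.59  0.38 -0.12  1.07 -0.    3.04] ft [ 0.3 -0.3 -5.5]
rotvec [ 0.03 -0.04 -0.01] shift [  0.6  -0.3 -93.7]
```

Request:
{"name": "move_arm", "arguments": {"deltas": [[0,0,0,4,0,0,0],[0,0,0,4,0,0,0],[0,0,0,3,0,0,0],[0,0,0,1,0,0,0],[0,0,0,0,0,0,0],[0,0,0,0,0,0,0]]}}

```text
clock: 26.4
eef_pos: [0.4379, 0.2968, 0.1089]
tool_rot: [0.94, 0.342, 0.0, 0.0]
ft_force: [0.4, 0.1, -5.3]
grip_width: 0.0518
grasp_force: 64.5
```

Request:
{"name": "move_arm", "arguments": {"deltas": [[0,0,0,1,0,0,0],[0,0,0,0,0,0,0],[0,0,0,0,0,0,0]]}}

```text
clock: 26.65
eef_pos: [0.438, 0.2968, 0.1079]
tool_rot: [0.94, 0.342, 0.0, 0.0]
ft_force: [0.2, 0.2, -5.2]
grip_width: 0.0518
grasp_force: 64.5
```

Request:
{"name": "move_arm", "arguments": {"deltas": [[0,0,0,1,0,0,0],[0,0,0,0,0,0,0],[0,0,0,0,0,0,0]]}}

```text
clock: 26.9
eef_pos: [0.4383, 0.297, 0.1075]
tool_rot: [0.94, 0.342, 0.001, -0.0]
ft_force: [-0.3, 0.1, 0.0]
grip_width: 0.0517
grasp_force: 65.0
```

Touchdown: the force is at zero. I'll press slightly, release and rise.

Request:
{"name": "move_arm", "arguments": {"deltas": [[0,0,0,0.5,0,0,0],[0,0,0,0,0,0,0],[0.8,0,0,0,0,0,0],[1,0,0,0,0,0,0],[1,0,0,0,0,0,0],[1,0,0,0,0,0,0],[1,0,0,-5,0,0,0],[1,0,0,-15,0,0,0],[1,0,0,-30,0,0,0],[1,0,0,-35,0,0,0]]}}

```text
clock: 27.73
eef_pos: [0.4365, 0.2958, 0.1906]
tool_rot: [0.94, 0.342, -0.002, 0.001]
ft_force: [0.7, 0.9, -0.2]
grip_width: 0.0854
grasp_force: 0.0
```

Request:
{"name": "move_arm", "arguments": {"deltas": [[1,0,0,-35,0,0,0],[1,0,0,-35,0,0,0],[1,-30,0,-20,0,0,0],[1,-30,0,0,0,0,0],[1,-20,0,0,0,0,0],[1,0,0,0,0,0,0],[1,0,0,0,0,0,0]]}}

```text
clock: 28.32
eef_pos: [0.3764, 0.245, 0.2824]
tool_rot: [0.94, 0.342, 0.001, -0.0]
ft_force: [0.2, -0.1, -0.2]
grip_width: 0.0852
grasp_force: 0.0
```

```bash
python3 - <<'E'
from h import *
o=bot.get_obs();print(o["clock"],o["eef_pos"],o["ft_force"])
r=R.from_euler("z",np.deg2rad(40)).as_matrix()
im={c:bot.camera(c) for c in("wrist","side","scene")}
up=np.array([[x,y,z] for x in(-.014,.014) for y in(-.03,.03) for z in(0,.05)]+[[0,s*.027,.1] for s in(-1,1)]+[[0,0,.145]])@r.T+[.4383,.297,.004]
for c in im:
    C=cal(c);q=proj(up,C);print(c,"expected box",q.min(0).round(),q.max(0).round())
    for k in("padlock_long","padlock_front"):
        print(k,[(round(x["conf"],2),x["rect"]) for x in bot.outline_of(k,c)[:4]])
E
```

```text
28.3167 [0.37635944 0.24500614 0.28235978] [ 0.20431069 -0.07787353 -0.18883649]
wrist expected box [296. 102.] [347. 126.]
padlock_long [(0.8, [295.7, 99.5, 54.2, 28.8])]
padlock_front [(0.87, [480.0, 371.8, 46.4, 27.6]), (0.7, [295.3, 97.1, 56.0, 26.0])]
side expected box [288. 281.] [305. 326.]
padlock_long [(0.98, [288.8, 279.6, 17.6, 45.2])]
padlock_front [(0.84, [270.8, 166.3, 16.7, 30.4]), (0.71, [388.4, 178.5, 17.8, 32.1]), (0.7, [301.8, 147.9, 5.2, 19.8]), (0.22, [287.2, 279.0, 18.3, 47.4])]
scene expected box [409. 213.] [432. 251.]
padlock_long [(0.89, [409.9, 213.4, 22.7, 39.3])]
padlock_front [(0.76, [290.8, 196.4, 20.0, 20.2]), (0.65, [290.9, 154.4, 14.0, 29.6]), (0.6, [205.1, 205.1, 15.5, 28.0]), (0.28, [329.2, 200.3, 35.1, 30.0])]
```

All three cameras show the long padlock upright where expected, and the two short ones were still on the spare hook when last checked. I'll hand the job in.

```bash
python3 -c "
from workcell import bot
print(bot.job_done())"
```

```text
the job is handed in; nothing more can be done
None
```

Job handed in at about 28 s: the front padlock, then the middle one, now hang on the spare hook, and the long-shackle padlock stands upright on the bare floor of the grey tray.

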